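# Sweep the loose jar lids into the tray

## Task

Clear the kitchen counter: use the fingertips to sweep the three loose jar lids (red, gold and green) along the counter and in through the open front of the steel tray, until all three lie flat and wholly inside it. Only push them; never pick a lid up. Leave the crockery, the jars, the salt pot and the fruit basket standing where they are.

Things in the scene. Friction and masses are not known exactly. Their poses are not given: they have to be found in the camera images.
- tray: low steel tray fixed to the counter, right of the robot, open front towards the left. Origin: centre of its floor, at counter level. Inside 170 wide (its x, -85 to 85), 160 deep (its y, -80 to 80); walls 30 high, 4 thick, at both sides and the back (-y). The front (y = 80) is fully open, the sheet floor has no step. Blue handle behind: y -84 to -184, 26 wide, 25 high (mm)
- tray_front (a point): middle of the tray's open front edge, at counter level
- lid_red: round red jar lid lying flat on the counter, 43 diameter, 10 high, about 15 g, origin at the centre of its underside, z up; slides, stays where it is left
- lid_gold: round gold jar lid lying flat on the counter, 43 diameter, 10 high, about 15 g, origin at the centre of its underside, z up; slides, stays where it is left
- lid_green: round green jar lid lying flat on the counter, 43 diameter, 10 high, about 15 g, origin at the centre of its underside, z up; slides, stays where it is left
- egg_cup: blue ceramic egg cup, 48 wide, 50 high (mm), stands loose on the counter, to be left alone; origin at the centre of its underside
- ramekin: small terracotta dish, 68 wide, 45 high (mm), stands loose on the counter, to be left alone; origin at the centre of its underside
- jar_a: empty clear glass jar, 68 wide, 90 high (mm), stands loose on the counter, to be left alone; origin at the centre of its underside
- jar_b: empty green glass jar, 68 wide, 90 high (mm), stands loose on the counter, to be left alone; origin at the centre of its underside
- mug: blue mug, 76 wide (handle extra, to its +y), 85 high (mm), stands loose on the counter, to be left alone; origin at the centre of its underside
- salt_pot: dark wooden salt pot, 44 wide, 62 high (mm), stands loose on the counter, to be left alone; origin at the centre of its underside
- fruit_basket: red wire basket of fruit, 215 wide, about 130 high (mm), stands loose on the counter, to be left alone; origin at the centre of its underside

How it is judged:
By the outcome, as a careful person would: the job done as asked, in the order asked, and still so for the second after the job is handed in, with the robot touching nothing.
It also fails if it takes over 70 s, if anything falls off the work surface, if the arm or the gripper's body presses on something with over 40 N, if the wrist force passes 120 N, or if a joint passes its speed limit or range.

## Robot

A 6-joint arm with a two-finger parallel gripper is mounted at the origin on the work surface. World frame = base frame: x ahead of the robot, y to its left, z up, the work surface at z = 0. Lengths are in m, angles in rad, forces in N, time in s.
With the tool pointing down it reaches from about 0.25 to 0.8 m from the base axis. Payload 8.5 kg.
Tool frame: the origin (TCP) lies on the mounting face of the last link; the fingertips stand 173 mm ahead of it and the grasp point (between the pads) lies bot.grip_point_offset ahead of it (bot.grip_point_offset is the distance from the TCP to the grasp point, in m); z points along the fingers, y is the line along which they close (so a half turn about z gives the same grasp; the last joint's range is limited). The gripper opens to 85 mm and grips with 20 to 120 N. Pads are 22 mm wide; open, the fingers measure 114 mm over their backs; the gripper's body (76 mm by 85 mm) begins 54 mm behind the grasp point. The pads swing forward as they close: fully open they stand 13 mm farther back than shut.
Start: joints at [1.107, 0.238, -0.013, 1.319, 0, 1.571], TCP at [0.235, 0.47, 0.405] pointing down, gripper open.
Joint ranges: [-2.66, 2.66], [-1.03, 1.9], [-1.14, 1.46], [-1.82, 2.27], [-1.45, 1.34], [-3.14, 3.14]. Speed limits (rad/s): [2.22, 2.22, 2.79, 3.14, 3.14, 3.14].

## Interface

Orientations are given as a unit quaternion [x, y, z, w].
In Python, from workcell import bot gives the robot as it stands.
- The arm moves only by the shell command python3 -m inch 'ROWS' [FORCE]. ROWS is JSON, a list that holds one entry, the list of rows, each a list of 7 numbers: the shift along the world's x, y, z in cm, then the turn, a rotation vector about the world's x, y, z in degrees, then the finger opening in cm, from 0 to 8.54. In form: [[[dx, dy, dz, rx, ry, rz, grip], ...]]. A call has 1 to 5 rows; each row shifts and turns the commanded pose from where the row before left it; what a row does not reach is not made up. A row lasts 1/10 s, in which the tool goes at most 50 mm and 8.59 degrees, less where a joint would pass 70% of its speed; a pose out of reach is approached as far as the arm can. A call with a gripper value outside its range is refused whole. The fingers move at their own pace and stop on an object; FORCE is the grip in N (left out, the last holds). Time passes only in rows, so rows that do not move let the fingers close. It gives the time, the measured TCP pose, the force, the opening and the grip force at its end, in the units of the state.
- bot.get_obs(): the state, without advancing time (a new reading comes with each control period).
- bot.camera(name): name is "side" or "top"; returns a dict with "color" (400x640x3 uint8, red, green, blue), "z_map" (400x640 float32, m along the optical axis (not along the pixel's ray), 0 where there is no reading), "camera_matrix" (3x3 intrinsics, pixels), "k1" (the pictures are not rectified: a ray, as slopes to the right and down, at radius r is drawn at 1 + k1 r^2 times it, then the intrinsics apply), "world_from_camera" (4x4, takes a point from camera to world coordinates). Camera axes: x right, y down, z forward; pixel columns grow to the right and rows downward; lengths in m; the calibration is good to about 2 mm. A picture is of the moment at which its call begins.
- bot.finish_job(): hands the job in; it is judged then, once.
The state is a dict: "t": time; "q": joint angles; "qd": joint speeds; "tau": joint torques, N m; "ee_pos": TCP position; "ee_rot": TCP orientation; "wrist_force": force on the tool from outside, world axes, zero at the start; "moment": the same for the moment, N m; "gripper_width": finger opening in m; "gripper_force": force on a finger pad.
Only numpy, scipy, OpenCV 4.12 (cv2) and the standard library are available. Lean on these libraries where they do the work, as an engineer would, in place of code of your own. Each camera call takes 0.05 s, during which the arm holds its last target. There are 200 camera calls.

## Working session

There is one attempt and no reset: what is moved stays moved. The work goes in short steps, Python scripts to look and compute and a shell command to move; the robot and the scene stay as the last step left them, time stands still between calls to the robot, and variables do not carry over. Pictures are saved under pics/ and viewed, at most 10 in all, crops included, and the job is handed in when it is done.

```bash
mkdir -p pics; ls
cat > h.py <<'E'
import numpy as np, cv2
from workcell import bot
def snap(n):
    c=bot.camera(n); np.savez('pics/%s.npz'%n,**{k:np.array(v) for k,v in c.items()}); return c
def ray(c,u,v):
    K=np.array(c['camera_matrix']);k=float(c['k1']);p=np.array([(u-K[0,2])/K[0,0],(v-K[1,2])/K[1,1]]);s=p.copy()
    for _ in range(20): s=p/(1+k*(s@s))
    return s
def onplane(c,u,v,z):
    T=np.array(c['world_from_camera']);d=T[:3,:3]@np.r_[ray(c,u,v),1];o=T[:3,3]
    return o+d*(z-o[2])/d[2]
def px(c,P):
    T=np.array(c['world_from_camera']);q=T[:3,:3].T@(np.array(P)-T[:3,3]);s=q[:2]/q[2];s=s*(1+float(c['k1'])*(s@s))
    K=np.array(c['camera_matrix']);return K[0,0]*s[0]+K[0,2],K[1,1]*s[1]+K[1,2]
def cloud(c):
    K=np.array(c['camera_matrix']);z=c['z_map'];v,u=np.mgrid[:400,:640]
    s=cv2.undistortPoints(np.stack([u,v],-1).reshape(-1,1,2).astype(np.float64),K,np.array([float(c['k1']),0,0,0])).reshape(400,640,2)
    T=np.array(c['world_from_camera']);return np.concatenate([s*z[...,None],z[...,None]],-1)@T[:3,:3].T+T[:3,3]
E
python3 - <<'E'
from h import *
for n in('top','side'):
    c=snap(n);cv2.imwrite(f'pics/{n}0.png',c['color'][:,:,::-1]);print(n,np.round(c['world_from_camera'],3),c['camera_matrix'],c['k1'])
print(bot.get_obs(),bot.grip_point_offset)
E
```

```text
pics
top [[ 2.000e-03 -9.850e-01  1.720e-01  3.920e-01]
 [-1.000e+00 -2.000e-03 -0.000e+00  1.330e-01]
 [ 1.000e-03 -1.720e-01 -9.850e-01  1.114e+00]
 [ 0.000e+00  0.000e+00  0.000e+00  1.000e+00]] [[504.70212274   0.         317.91486476]
 [  0.         504.70212274 198.30469646]
 [  0.           0.           1.        ]] 0.0540610382135519
side [[-0.987 -0.077  0.137  0.405]
 [-0.156  0.595 -0.788  1.124]
 [-0.021 -0.8   -0.6    0.784]
 [ 0.     0.     0.     1.   ]] [[478.0026695    0.         315.06840603]
 [  0.         478.0026695  199.47615051]
 [  0.           0.           1.        ]] 0.04800714743624913
{'t': 0.1, 'q': array([ 1.10699544e+00,  2.38747286e-01, -1.41425275e-02,  1.31919915e+00,
       -1.58518519e-05,  1.57079579e+00]), 'qd': array([ 1.33297714e-04, -1.08733146e-03,  1.14925604e-03, -3.44237738e-05,
        1.85370502e-04,  1.61551232e-03]), 'tau': array([ 1.72223117e-03, -5.39722860e+01,  3.46997595e+01,  1.34903562e-02,
        1.64320404e-04,  2.09896484e-06]), 'ee_pos': array([0.23480086, 0.46941711, 0.40413854]), 'ee_rot': array([ 2.29827192e-01,  9.73231239e-01, -6.30838099e-04, -1.40827969e-04]), 'wrist_force': array([0.72317256, 0.70283282, 0.18382059]), 'moment': array([ 0.02520736, -0.01581597, -0.03748449]), 'gripper_force': 0.0, 'gripper_width': 0.08551331287334943} 0.1547
```

View pics/top0.png

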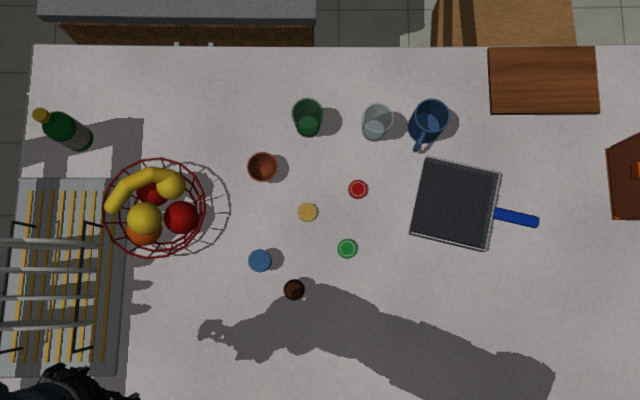

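View pics/side0.png

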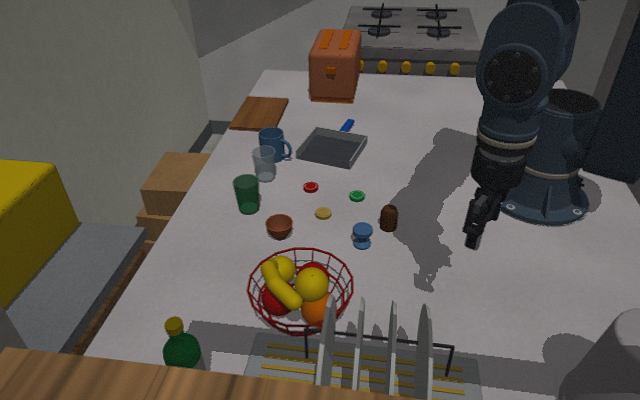

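The top view shows the red lid at (358,189), gold at (307,212) and green at (347,248). The tray is centred at about (455,203), with its open front facing image left. The egg cup is at (260,261), the ramekin at (262,166), the salt pot at (294,290) and the mug handle at (418,147). The side view shows the same things; the arm is to the right, clear of the lids.

Run:
```python
from h import *
W={}
for n in('top','side'):
    c=dict(np.load(f'pics/{n}.npz'));W[n]=c
    hsv=cv2.cvtColor(c['color'],cv2.COLOR_RGB2HSV);P=cloud(c)
    box=(P[...,0]>.2)&(P[...,0]<.62)&(P[...,1]>-.4)&(P[...,1]<.33)
    for nm,lo,hi in(('red',(170,120,60),(180,255,255)),('red2',(0,150,120),(5,255,255)),('gold',(15,80,80),(30,255,255)),('green',(45,100,60),(80,255,255)),('eggblue',(100,90,40),(120,255,255)),('brown',(3,100,20),(14,255,255))):
        m=(cv2.inRange(hsv,lo,hi)>0)&box
        k,l,s,ce=cv2.connectedComponentsWithStats(m.astype(np.uint8))
        for i in range(1,k):
            if s[i,4]<40: continue
            h=np.percentile(P[l==i][:,2],[5,50,95])
            print(n,nm,s[i,4],np.round(ce[i],1),'z',np.round(h,3),'at.010',np.round(onplane(c,*ce[i],.010)[:2],4),'cloudmean',np.round(P[l==i].mean(0),3))
# objects tops from top cloud
P=cloud(W['top']);Z=P[...,2]
m=((Z>.02)&(Z<.1)&(P[...,0]>.1)&(P[...,0]<.75)&(P[...,1]>-.4)&(P[...,1]<.35)).astype(np.uint8)
k,l,s,ce=cv2.connectedComponentsWithStats(m)
for i in range(1,k):
    if s[i,4]<60: continue
    Q=P[l==i];print('obj',np.round(ce[i]),s[i,4],'x',np.round([Q[:,0].min(),Q[:,0].max()],3),'y',np.round([Q[:,1].min(),Q[:,1].max()],3),'zmax',round(Q[:,2].max(),3))
g=W['top']['color'][140:270,390:550,::-1];cv2.imwrite('pics/tray.png',cv2.resize(g,None,fx=4.5,fy=4.5,interpolation=cv2.INTER_CUBIC))
# tray wall points
w=(Z>.02)&(Z<.036)&(P[...,1]<-.05)&(P[...,1]>-.30)&(P[...,0]>.25)&(P[...,0]<.53)
Q=P[w][:,:2].astype(np.float32);print(len(Q),cv2.minAreaRect(Q),np.median(Z[(Z>-.02)&(Z<.01)]))
```

```text
top red2 167 [357.1 189. ] z [0.007 0.01  0.013] at.010 [0.6055 0.0458] cloudmean [0.604 0.046 0.016]
top gold 289 [307.2 211.7] z [0.006 0.01  0.013] at.010 [0.5541 0.1565] cloudmean [0.553 0.156 0.017]
top green 242 [347.  248.1] z [0.005 0.01  0.013] at.010 [0.474  0.0693] cloudmean [0.474 0.069 0.009]
top eggblue 534 [515.5 217.3] z [0.02  0.024 0.028] at.010 [ 0.543  -0.2996] cloudmean [ 0.54  -0.291  0.032]
top eggblue 388 [259.4 260.4] z [0.045 0.049 0.053] at.010 [0.4472 0.2597] cloudmean [0.445 0.255 0.054]
top brown 235 [292.5 289.1] z [0.052 0.059 0.063] at.010 [0.3861 0.1872] cloudmean [0.386 0.185 0.059]
side red2 46 [310.3 185.2] z [0.008 0.01  0.013] at.010 [0.6058 0.0429] cloudmean [0.606 0.043 0.01 ]
side gold 151 [323.  212.6] z [0.002 0.01  0.013] at.010 [0.5528 0.161 ] cloudmean [0.553 0.16  0.009]
side green 103 [356.7 195.3] z [0.006 0.01  0.013] at.010 [0.4726 0.0743] cloudmean [0.473 0.074 0.01 ]
side eggblue 100 [347.  125.1] z [0.021 0.025 0.027] at.010 [ 0.5404 -0.3216] cloudmean [ 0.538 -0.295  0.024]
side eggblue 408 [361.9 235. ] z [0.006 0.047 0.052] at.010 [0.4457 0.2358] cloudmean [0.444 0.264 0.035]
side brown 289 [388.3 217.5] z [0.006 0.045 0.062] at.010 [0.3845 0.1589] cloudmean [0.385 0.197 0.041]
obj [307. 127.] 248 x [0.721 0.75 ] y [0.127 0.191] zmax 0.094
obj [376. 130.] 328 x [0.711 0.75 ] y [-0.026  0.04 ] zmax 0.093
obj [425. 133.] 499 x [0.683 0.75 ] y [-0.145 -0.07 ] zmax 0.088
obj [261. 165.] 395 x [0.615 0.682] y [0.224 0.287] zmax 0.049
obj [490. 210.] 1155 x [0.468 0.677] y [-0.344 -0.067] zmax 0.036
obj [259. 260.] 409 x [0.423 0.469] y [0.233 0.279] zmax 0.055
obj [293. 289.] 351 x [0.366 0.407] y [0.164 0.205] zmax 0.065
283 ((0.49310165643692017, -0.1858801692724228), (0.05923278257250786, 0.2328605055809021), 7.43071985244751) -0.0005893896726605341
```

View pics/tray.png

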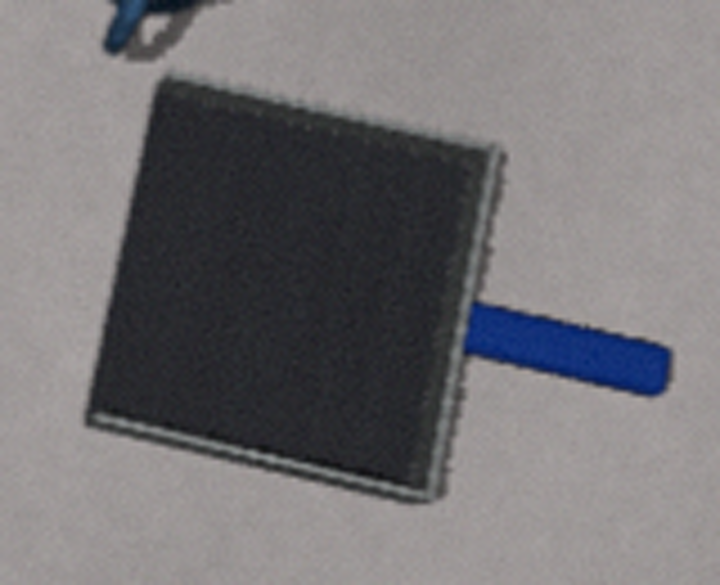

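Run:
```python
from h import *
c=dict(np.load('pics/top.npz'))
f=lambda u,v,z:onplane(c,390+u/4.5,140+v/4.5,z)[:2]
FF=f(165,76,.03);BF=f(500,145,.03);FN=f(90,415,.03);BN=f(430,488,.03)
print('outer rim corners',np.round([FF,BF,FN,BN],4))
d=(BF-FF)/np.linalg.norm(BF-FF)/2+(BN-FN)/np.linalg.norm(BN-FN)/2;d/=np.linalg.norm(d)
e=FF-FN;print('width',np.linalg.norm(e),'depth',np.linalg.norm(BF-FF),np.linalg.norm(BN-FN),'d',d,'angle',np.degrees(np.arctan2(d[1],d[0])),'front perp',np.degrees(np.arctan2(e[1],e[0])))
front=(FF+FN)/2;e=np.array([-d[1],d[0]]);print('front',front,'e',e)
L=dict(red=(.6057,.0445),gold=(.5535,.1585),green=(.473,.072))
for n,p in L.items(): p=np.array(p)-front;print(n,'lat',p@e,'along',p@d)
# tips in side view
s=dict(np.load('pics/side.npz'));P=cloud(s);m=(np.hypot(P[...,0]-.235,P[...,1]-.469)<.07)&(P[...,2]>.1);print('lowest tip z',np.percentile(P[m][:,2],[0,1,3]))
for lat,al in((48,100),(0,60),(-48,100)): print(lat,al,front+e*lat/1e3+d*al/1e3)
```

```text
outer rim corners [[ 0.674  -0.1068]
 [ 0.6394 -0.2672]
 [ 0.5071 -0.0653]
 [ 0.4731 -0.2244]]
width 0.1719835809076915 depth 0.1641493414818312 0.16274139116564887 d [-0.20983598 -0.9777366 ] angle -102.11274016947584 front perp -13.961913431831887
front [ 0.59054705 -0.08603032] e [ 0.9777366  -0.20983598]
red lat -0.012574358040441566 along -0.1308039027012684
gold lat -0.08753350989037538 along -0.2313124374330939
green lat -0.14809049448566314 along -0.12984642530722937
lowest tip z [0.24403897 0.2614752  0.3084563 ]
48 100 [ 0.6164948 -0.1938761]
0 60 [ 0.57795689 -0.14469451]
-48 100 [ 0.52263209 -0.17373185]
```

```bash
python3 -m inch '[[[2.5,-2.5,0,0,0,-5,3],[2.5,-2.5,0,0,0,-5,3],[2.5,-2.5,0,0,0,-5,3],[2.5,-2.5,0,0,0,-5,3],[2.5,-2.5,0,0,0,-5,3]]]'; python3 -m inch '[[[2.5,-2.5,0,0,0,-5,3],[2.5,-2.5,0,0,0,-5,3],[2.5,-2.5,0,0,0,-5,3],[2.5,-2.5,0,0,0,-5,3],[2.5,-2.5,0,0,0,-5,3]]]';  python3 -m inch '[[[2.5,-2.5,-2,0,0,-5,3],[2.5,-2.5,-2,0,0,-5,3],[2.5,-2.5,-2,0,0,-5,3],[2.5,-2.5,-2,0,0,0,3],[2.4,-2.5,-2,0,0,0,3]]]'; python3 -m inch '[[[0,0,0,0,0,0,3],[0,0,0,0,0,0,3],[0,0,0,0,0,0,3]]]'
python3 - <<'E'
from h import *
from scipy.spatial.transform import Rotation as R
o=bot.get_obs();print(o['ee_pos'],R.from_quat(o['ee_rot']).as_matrix().round(3),o['gripper_width'])
c=snap('side');cv2.imwrite('pics/s1.png',cv2.resize(c['color'][60:260,200:480,::-1],None,fx=2.8,fy=2.8))
E
```

```text
t: 0.6
ee_pos: [0.3606, 0.3434, 0.4044]
ee_rot: [0.437, 0.9, -0.0, -0.0]
wrist_force: [0.3, 0.9, -0.3]
gripper_width: 0.0303
gripper_force: 0.0
t: 1.1
ee_pos: [0.4857, 0.2183, 0.4044]
ee_rot: [0.621, 0.784, -0.0, -0.0]
wrist_force: [-0.1, 0.7, 0.3]
gripper_width: 0.0301
gripper_force: 0.0
t: 1.6
ee_pos: [0.6097, 0.0933, 0.3035]
ee_rot: [0.717, 0.697, -0.0, -0.0]
wrist_force: [0.1, -0.0, 0.3]
gripper_width: 0.0297
gripper_force: 0.0
t: 1.9
ee_pos: [0.6085, 0.095, 0.3051]
ee_rot: [0.717, 0.697, 0.0, -0.0]
wrist_force: [-0.2, -0.4, 0.4]
gripper_width: 0.0299
gripper_force: 0.0
[0.60850278 0.09500586 0.30507534] [[ 0.027  1.    -0.   ]
 [ 1.    -0.027  0.   ]
 [ 0.    -0.    -1.   ]] 0.029868878124251316
```

View pics/s1.png

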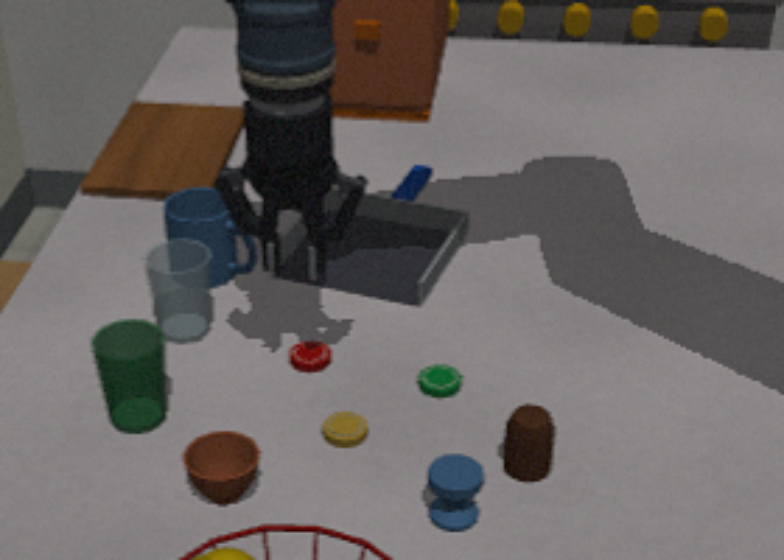

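The gripper hangs above red's start point at crop (295,265). The tray, mug and lids are undisturbed, and red is at crop (310,356). Next I lower to about 4 mm above the counter.

```bash
python3 -m inch '[[[0,0,-3.5,0,0,0,3],[0,0,-3.5,0,0,0,3],[0,0,-3.5,0,0,0,3],[0,0,-2.1,0,0,0,3],[0,0,-0.3,0,0,0,3]]]'; python3 -m inch '[[[0,0,0,0,0,0,3],[0,0,0,0,0,0,3]]]'
python3 - <<'E'
from h import *
c=snap('side');P=cloud(c);m=(np.hypot(P[...,0]-.6085,P[...,1]-.095)<.04)&(P[...,2]>-.02)&(P[...,2]<.12)
h=cv2.cvtColor(c['color'],cv2.COLOR_RGB2HSV)[...,2];m&=h<90
v,u=np.nonzero(m);print(v.max(),np.round(np.percentile(P[m][:,2],[0,2,5,10]),3))
i,j=px(c,[.6085,.1,.0]);i=int(i);j=int(j);print(i,j);cv2.imwrite('pics/s2.png',cv2.resize(c['color'][j-40:j+30,i-50:i+50,::-1],None,fx=7,fy=7))
E
```

```text
t: 2.45
ee_pos: [0.6074, 0.0953, 0.174]
ee_rot: [0.716, 0.698, -0.001, -0.001]
wrist_force: [-1.1, 0.9, -0.5]
gripper_width: 0.0303
gripper_force: 0.0
t: 2.65
ee_pos: [0.6094, 0.0951, 0.1775]
ee_rot: [0.717, 0.698, 0.001, 0.001]
wrist_force: [-0.3, 0.5, 0.8]
gripper_width: 0.0297
gripper_force: 0.0
200 [-0.004  0.     0.003  0.012]
306 200
```

View pics/s2.png

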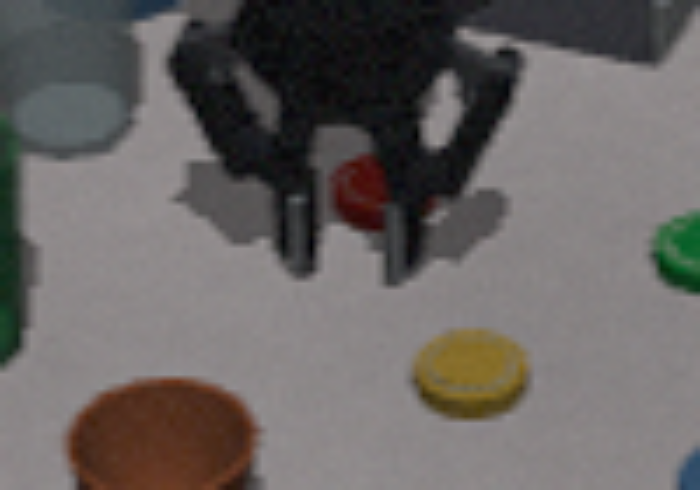

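The side crop shows the two tips just off the counter at (300,275) and (395,280). Red lies ahead of them, between the fingers and about 3 mm to the right. I shift 3 mm and push.

```bash
python3 -m inch '[[[-0.3,-1,-0.2,0,0,0,3],[0,-1,0,0,0,0,3],[0,-1.5,0,0,0,0,3],[0,-1.5,0,0,0,0,3],[0,-1.5,0,0,0,0,3]]]'; python3 -m inch '[[[0,-1.5,0,0,0,0,3],[0,-1.5,0,0,0,0,3],[-0.1,-1.5,0,0,0,0,3],[0,-1.5,0,0,0,0,3],[-0.1,-1.5,0,0,0,0,3]]]'
cat > lids.py <<'E'
from h import *
front=np.array([.5905,-.086]);d=np.array([-.2098,-.9777]);e=np.array([.9777,-.2098])
c=snap('top')
hsv=cv2.cvtColor(c['color'],cv2.COLOR_RGB2HSV)
Pm=cloud(c);box=(Pm[...,0]>.4)&(Pm[...,0]<.67)&(Pm[...,1]>-.28)&(Pm[...,1]<.2)&(Pm[...,2]<.03)
for nm,lo,hi in(('red',(0,150,60),(5,255,255)),('gold',(15,80,50),(30,255,255)),('green',(45,100,50),(80,255,255))):
    m=((cv2.inRange(hsv,lo,hi)>0)&box).astype(np.uint8)
    k,l,s,ce=cv2.connectedComponentsWithStats(m)
    if k<2: print(nm,'none');continue
    i=1+s[1:,4].argmax();p=onplane(c,*ce[i],.01)[:2];q=p-front
    print(nm,s[i,4],'world',np.round(p,4),'lat',round(q@e,4),'along',round(q@d,4),'z',np.round(np.median(Pm[l==i][:,2]),3))
o=bot.get_obs();print('t',o['t'],o['ee_pos'].round(4),o['wrist_force'].round(1))
E
python3 lids.py
```

```text
t: 3.2
ee_pos: [0.6059, 0.0278, 0.1738]
ee_rot: [0.717, 0.697, 0.0, 0.0]
wrist_force: [0.3, 0.1, 0.7]
gripper_width: 0.0298
gripper_force: 0.2
t: 3.7
ee_pos: [0.6038, -0.0468, 0.1736]
ee_rot: [0.717, 0.697, -0.0, -0.0]
wrist_force: [0.5, -0.2, 0.7]
gripper_width: 0.0298
gripper_force: 0.2
red none
gold 286 world [0.5539 0.1566] lat -0.0867 along -0.2295 z 0.01
green 234 world [0.4739 0.0694] lat -0.1466 along -0.1275 z 0.009
t 3.75 [ 0.6037 -0.0485  0.1736] [ 0.3 -1.6  0.3]
```

```bash
python3 -m inch '[[[0,-1.5,0,0,0,0,3],[-0.1,-1.5,0,0,0,0,3],[0,-1.5,0,0,0,0,3],[-0.1,-1.5,0,0,0,0,3],[0,-1.5,0,0,0,0,3]]]'; python3 -m inch '[[[0,-1.5,0,0,0,0,3],[-0.1,-1.5,0,0,0,0,3],[0,-1.2,0,0,0,0,3],[-0.1,-1,0,0,0,0,3],[0,-0.6,0,0,0,0,3]]]'; python3 -m inch '[[[0,-0.4,0,0,0,0,3],[0,0,0,0,0,0,3],[0,1.5,0,0,0,0,3],[0,2.5,0,0,0,0,3],[0,2,2,0,0,0,3]]]'; python3 -m inch '[[[0,0,4,0,0,0,3],[0,2,4,0,0,0,3],[-2,4,0,0,0,0,3],[-2,4,0,0,0,0,3],[-2,4,0,0,0,0,3]]]';python3 lids.py
```

```text
t: 4.25
ee_pos: [0.6017, -0.1218, 0.1736]
ee_rot: [0.717, 0.697, -0.0, -0.0]
wrist_force: [0.2, 0.0, 0.4]
gripper_width: 0.0302
gripper_force: 0.1
t: 4.75
ee_pos: [0.5997, -0.1795, 0.1736]
ee_rot: [0.717, 0.697, -0.0, -0.0]
wrist_force: [-0.0, 0.3, 0.5]
gripper_width: 0.0299
gripper_force: 0.1
t: 5.25
ee_pos: [0.5986, -0.1202, 0.1916]
ee_rot: [0.717, 0.698, -0.001, -0.002]
wrist_force: [-0.3, -0.0, 0.1]
gripper_width: 0.0299
gripper_force: 0.0
t: 5.75
ee_pos: [0.5386, 0.02, 0.274]
ee_rot: [0.717, 0.698, 0.0, 0.0]
wrist_force: [-0.1, 0.7, 0.4]
gripper_width: 0.0301
gripper_force: 0.0
red none
gold 288 world [0.5541 0.1566] lat -0.0865 along -0.2295 z 0.01
green 235 world [0.4739 0.0695] lat -0.1466 along -0.1276 z 0.01
t 5.8 [0.5355 0.0242 0.2737] [-4.2  3.3 -0.1]
```

```bash
python3 -m inch '[[[-1,1,0,0,0,5,3],[-2,1.5,0,0,0,5,3],[-2,2,0,0,0,5,3],[-2,2,0,0,0,5,3],[-1,1,0,0,0,5,3]]]'; python3 -m inch '[[[-1,0.8,0,0,0,5,3],[-0.5,0.4,0,0,0,5,3],[0,0,0,0,0,6,3],[0,0,0,0,0,0,3],[0,0,0,0,0,0,3]]]'
python3 - <<'E'
from lids import *
cv2.imwrite('pics/t2.png',cv2.resize(c['color'][120:280,280:540,::-1],None,fx=3,fy=3))
E
```

```text
t: 6.3
ee_pos: [0.4576, 0.0945, 0.2737]
ee_rot: [0.546, 0.837, -0.0, -0.001]
wrist_force: [0.6, 0.5, 0.6]
gripper_width: 0.0299
gripper_force: 0.0
t: 6.8
ee_pos: [0.4445, 0.1051, 0.2737]
ee_rot: [0.428, 0.904, 0.0, -0.0]
wrist_force: [1.0, -0.1, -1.3]
gripper_width: 0.03
gripper_force: 0.0
red 243 world [ 0.5989 -0.2077] lat 0.0337 along 0.1172 z 0.009
gold 1 world [0.5736 0.1571] lat -0.0675 along -0.2342 z 0.011
green none
t 6.85 [0.4446 0.1049 0.2737] [ 0.6 -0.3  0.4]
```

View pics/t2.png

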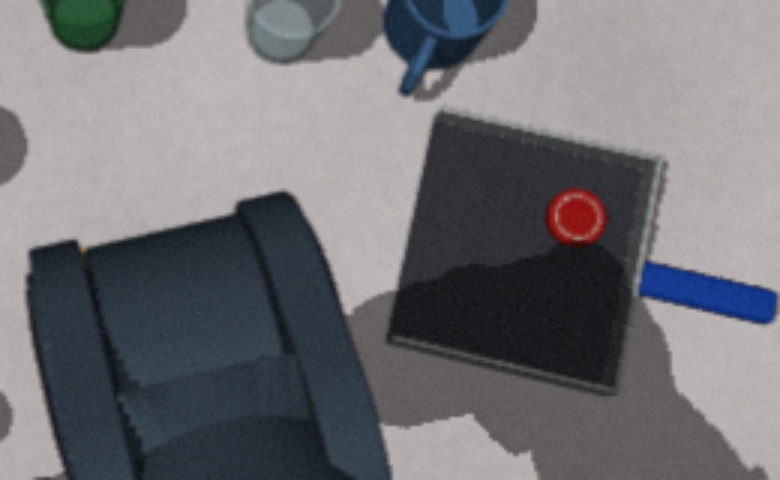

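Red lies inside the tray at crop (577,216). The arm hides green and gold. Now green, first segment.

```bash
python3 -m inch '[[[-0.4,0.6,-3,0,0,0,3],[0,0,-3,0,0,0,3],[0,0,-3,0,0,0,3],[0,0,-0.9,0,0,0,3],[0,0,0,0,0,0,3]]]'; python3 -m inch '[[[0.6,-0.8,0,0,0,0,3],[0.9,-1.1,0,0,0,0,3],[0.9,-1.1,0,0,0,0,3],[0.9,-1.1,0,0,0,0,3],[0.9,-1.1,0,0,0,0,3]]]'; python3 -m inch '[[[0.9,-1.1,0,0,0,0,3],[0.9,-1.1,0,0,0,0,3],[0.9,-1.1,0,0,0,0,3],[0.9,-1.1,0,0,0,0,3],[0.9,-1.1,0,0,0,0,3]]]';  python3 -m inch '[[[0.9,-1.1,0,0,0,0,3],[0.6,-0.8,0,0,0,0,3],[0.4,-0.5,0,0,0,0,3],[0,0,0,0,0,0,3],[-1,1.2,0,0,0,0,3]]]'; python3 -m inch '[[[-1.5,1.8,1,0,0,0,3],[-1,1,4,0,0,-7,3],[0,0,4,0,0,-7,3],[-1,3,1,0,0,-7,3],[-1,4,0,0,0,-7,3]]]';python3 -m inch '[[[0,4,0,0,0,-7,3],[0,4,0,0,0,-7,3],[0,4,0,0,0,-6,3],[0,2,0,0,0,-4,3],[0,0,0,0,0,0,3]]]';python3 lids.py
```

```text
t: 7.35
ee_pos: [0.4404, 0.1104, 0.1743]
ee_rot: [0.428, 0.904, -0.001, -0.001]
wrist_force: [0.4, -1.3, 0.2]
gripper_width: 0.0301
gripper_force: 0.0
t: 7.85
ee_pos: [0.4839, 0.0572, 0.1749]
ee_rot: [0.428, 0.904, 0.0, 0.0]
wrist_force: [0.1, 0.3, 0.4]
gripper_width: 0.0297
gripper_force: 0.1
t: 8.35
ee_pos: [0.5286, 0.0026, 0.1746]
ee_rot: [0.427, 0.904, -0.0, -0.0]
wrist_force: [0.6, 0.8, 0.4]
gripper_width: 0.03
gripper_force: 0.2
t: 8.85
ee_pos: [0.5374, -0.0089, 0.1746]
ee_rot: [0.428, 0.904, 0.0, 0.0]
wrist_force: [0.4, 0.0, -0.8]
gripper_width: 0.0301
gripper_force: 0.0
t: 9.35
ee_pos: [0.4912, 0.0903, 0.2769]
ee_rot: [0.636, 0.772, 0.001, 0.001]
wrist_force: [0.1, 0.7, -0.7]
gripper_width: 0.03
gripper_force: 0.0
t: 9.85
ee_pos: [0.4904, 0.2325, 0.2745]
ee_rot: [0.779, 0.626, -0.0, -0.0]
wrist_force: [-1.0, -1.2, 1.1]
gripper_width: 0.0301
gripper_force: 0.0
red 246 world [ 0.5989 -0.2076] lat 0.0337 along 0.1172 z 0.009
gold 283 world [0.5539 0.1568] lat -0.0867 along -0.2297 z 0.01
green 229 world [ 0.564  -0.0404] lat -0.0355 along -0.0391 z 0.009
t 9.9 [0.4904 0.231  0.2744] [ 0.3 -0.2  1.1]
```

```bash
python3 -m inch '[[[1.4,-3,0,0,0,0,3],[2,-5,0,0,0,0,3],[2,-5,0,0,0,0,3],[2,-5,0,0,0,0,3],[1,-4.2,0,0,0,0,3]]]'; python3 -m inch '[[[0,0,-3,0,0,0,3],[0,0,-3,0,0,0,3],[0,0,-3,0,0,0,3],[0,0,-1,0,0,0,3],[0,0,0,0,0,0,3]]]';python3 -m inch '[[[0,0,0,0,0,0,3]]]'
```

```text
t: 10.4
ee_pos: [0.5714, 0.0153, 0.2747]
ee_rot: [0.78, 0.626, -0.0, 0.0]
wrist_force: [-0.0, 0.7, -0.2]
gripper_width: 0.0301
gripper_force: 0.0
t: 10.9
ee_pos: [0.5703, 0.0176, 0.1745]
ee_rot: [0.78, 0.626, -0.001, -0.001]
wrist_force: [-0.1, 0.0, 0.0]
gripper_width: 0.03
gripper_force: 0.0
t: 11.0
ee_pos: [0.5711, 0.0179, 0.1753]
ee_rot: [0.78, 0.626, -0.0, -0.0]
wrist_force: [0.2, -0.4, -0.4]
gripper_width: 0.03
gripper_force: 0.0
```

```bash
python3 -m inch '[[[0.4,-0.9,0,0,0,0,3],[-0.3,-1.4,0,0,0,0,3],[-0.3,-1.4,0,0,0,0,3],[-0.3,-1.4,0,0,0,0,3],[-0.3,-1.4,0,0,0,0,3]]]'; python3 -m inch '[[[-0.3,-1.4,0,0,0,0,3],[-0.3,-1.4,0,0,0,0,3],[-0.3,-1.4,0,0,0,0,3],[-0.3,-1.4,0,0,0,0,3],[-0.3,-1.4,0,0,0,0,3]]]';python3 -m inch '[[[-0.3,-1.4,0,0,0,0,3],[-0.3,-1.4,0,0,0,0,3],[-0.2,-1,0,0,0,0,3],[-0.1,-0.6,0,0,0,0,3],[-0.1,-0.4,0,0,0,0,3]]]';python3 -m inch '[[[0,0,0,0,0,0,3],[0.3,1.2,0,0,0,0,3],[0.5,2,0,0,0,0,3],[0.4,2,2,0,0,0,3],[0,0,4,0,0,0,3]]]';python3 -m inch '[[[0,2,4,0,0,0,3],[0,3,0,0,0,4,3],[0,4,0,0,0,4,3],[0,4,0,0,0,4,3],[0,4,0,0,0,4,3]]]'; python3 -m inch '[[[0,4,0,0,0,0,3],[0,4,0,0,0,0,3],[0,2,0,0,0,0,3],[0,1,0,0,0,0,3],[0,0,0,0,0,0,3]]]';python3 lids.py
```

```text
t: 11.5
ee_pos: [0.5631, -0.0483, 0.1747]
ee_rot: [0.78, 0.625, -0.0, -0.0]
wrist_force: [-0.1, 0.2, 1.1]
gripper_width: 0.0299
gripper_force: 0.1
t: 12.0
ee_pos: [0.5483, -0.1179, 0.1747]
ee_rot: [0.78, 0.625, -0.0, -0.0]
wrist_force: [0.2, -0.3, 0.2]
gripper_width: 0.0299
gripper_force: 0.1
t: 12.5
ee_pos: [0.5385, -0.1653, 0.1747]
ee_rot: [0.78, 0.625, 0.0, -0.0]
wrist_force: [-0.0, 0.6, -0.1]
gripper_width: 0.0299
gripper_force: 0.1
t: 13.0
ee_pos: [0.5499, -0.1094, 0.2328]
ee_rot: [0.779, 0.627, -0.002, -0.003]
wrist_force: [0.3, -0.5, 0.3]
gripper_width: 0.0301
gripper_force: 0.0
t: 13.5
ee_pos: [0.5501, 0.06, 0.2749]
ee_rot: [0.684, 0.729, 0.0, 0.0]
wrist_force: [0.1, -0.5, 0.4]
gripper_width: 0.0298
gripper_force: 0.0
t: 14.0
ee_pos: [0.5501, 0.1689, 0.2745]
ee_rot: [0.685, 0.729, -0.0, -0.0]
wrist_force: [0.6, -0.1, -0.7]
gripper_width: 0.0296
gripper_force: 0.0
red 223 world [ 0.5987 -0.2081] lat 0.0336 along 0.1177 z 0.009
gold none
green 245 world [ 0.5329 -0.1899] lat -0.0345 along 0.1137 z 0.01
t 14.05 [0.5502 0.1678 0.2746] [ 0.3 -0.7  0.3]
```

```bash
python3 -m inch '[[[-0.1,2,0,0,0,1.5,3],[0,2,0,0,0,0,3],[0,0,-3,0,0,0,3],[0,0,-3,0,0,0,3],[0,0,-3,0,0,0,3]]]'; python3 -m inch '[[[0,0,-1,0,0,0,3],[0,0,0,0,0,0,3],[0,0,0,0,0,0,3]]]'
```

```text
t: 14.55
ee_pos: [0.5497, 0.206, 0.184]
ee_rot: [0.677, 0.736, 0.0, 0.0]
wrist_force: [0.1, -0.8, -1.2]
gripper_width: 0.0301
gripper_force: 0.0
t: 14.85
ee_pos: [0.5499, 0.2063, 0.1753]
ee_rot: [0.677, 0.736, 0.0, 0.0]
wrist_force: [0.8, -0.2, -0.5]
gripper_width: 0.0299
gripper_force: 0.0
```

```bash
python3 -m inch '[[[0.1,-1,0,0,0,0,3],[0.1,-1.4,0,0,0,0,3],[0.1,-1.4,0,0,0,0,3],[0.1,-1.4,0,0,0,0,3],[0.2,-1.4,0,0,0,0,3]]]'; python3 -m inch '[[[0.1,-1.4,0,0,0,0,3],[0.1,-1.4,0,0,0,0,3],[0.1,-1.4,0,0,0,0,3],[0.1,-1.4,0,0,0,0,3],[0.2,-1.4,0,0,0,0,3]]]'; python3 -m inch '[[[0.1,-1.4,0,0,0,0,3],[0.1,-1.4,0,0,0,0,3],[0.1,-1.4,0,0,0,0,3],[0.1,-1.4,0,0,0,0,3],[0.2,-1.4,0,0,0,0,3]]]'; python3 -m inch '[[[0.1,-1.4,0,0,0,0,3],[0.1,-1.4,0,0,0,0,3],[0.1,-1.4,0,0,0,0,3],[0.1,-1.4,0,0,0,0,3],[0.2,-1.4,0,0,0,0,3]]]'; python3 -m inch '[[[0.1,-1.4,0,0,0,0,3],[0.1,-1.1,0,0,0,0,3],[0.1,-0.8,0,0,0,0,3],[0,-0.6,0,0,0,0,3],[0,0,0,0,0,0,3]]]';python3 -m inch '[[[-0.1,1.2,0,0,0,0,3],[-0.2,2,0,0,0,0,3],[0,2,2,0,0,0,3],[0,0,4,0,0,0,3],[0,2,4,0,0,0,3]]]';python3 -m inch '[[[0,3,0,0,0,0,3],[-2,4,0,0,0,0,3],[-4,3,0,0,0,0,3],[-4,3,0,0,0,0,3],[-4,0,0,0,0,0,3]]]'; python3 -m inch '[[[-2,2,0,0,0,0,3],[0,2,0,0,0,0,3],[0,0,0,0,0,0,3],[0,0,0,0,0,0,3],[0,0,0,0,0,0,3]]]'
python3 - <<'E'
from lids import *
cv2.imwrite('pics/t3.png',c['color'][:,:,::-1])
E
```

```text
t: 15.35
ee_pos: [0.5556, 0.1396, 0.1748]
ee_rot: [0.676, 0.737, -0.0, -0.0]
wrist_force: [0.1, 0.3, -0.7]
gripper_width: 0.0303
gripper_force: 0.2
t: 15.85
ee_pos: [0.5615, 0.0701, 0.1747]
ee_rot: [0.676, 0.737, -0.0, -0.0]
wrist_force: [0.2, -0.2, 0.1]
gripper_width: 0.03
gripper_force: 0.2
t: 16.35
ee_pos: [0.5675, 0.0001, 0.1747]
ee_rot: [0.676, 0.737, -0.0, -0.0]
wrist_force: [0.5, 0.1, 0.3]
gripper_width: 0.0295
gripper_force: 0.2
t: 16.85
ee_pos: [0.5735, -0.0699, 0.1747]
ee_rot: [0.676, 0.737, -0.0, -0.0]
wrist_force: [0.2, 0.4, 0.4]
gripper_width: 0.0303
gripper_force: 0.2
t: 17.35
ee_pos: [0.5765, -0.1084, 0.1746]
ee_rot: [0.676, 0.737, -0.0, -0.0]
wrist_force: [0.6, 0.2, 0.2]
gripper_width: 0.03
gripper_force: 0.0
t: 17.85
ee_pos: [0.5729, -0.0348, 0.2752]
ee_rot: [0.676, 0.737, -0.001, -0.001]
wrist_force: [1.0, 0.4, 0.0]
gripper_width: 0.03
gripper_force: 0.0
t: 18.35
ee_pos: [0.4315, 0.0974, 0.2745]
ee_rot: [0.675, 0.738, 0.0, -0.0]
wrist_force: [-0.3, 0.1, 1.0]
gripper_width: 0.0304
gripper_force: 0.0
t: 18.85
ee_pos: [0.4135, 0.1342, 0.2746]
ee_rot: [0.676, 0.737, -0.0, -0.0]
wrist_force: [-0.4, 0.6, 0.5]
gripper_width: 0.0302
gripper_force: 0.0
red 241 world [ 0.5989 -0.2077] lat 0.0337 along 0.1172 z 0.01
gold 318 world [ 0.5787 -0.1332] lat -0.0016 along 0.0486 z 0.009
green 240 world [ 0.5336 -0.1903] lat -0.0338 along 0.1139 z 0.01
t 18.9 [0.4136 0.134  0.2745] [-0.9 -1.3  0.8]
```

View pics/t3.png

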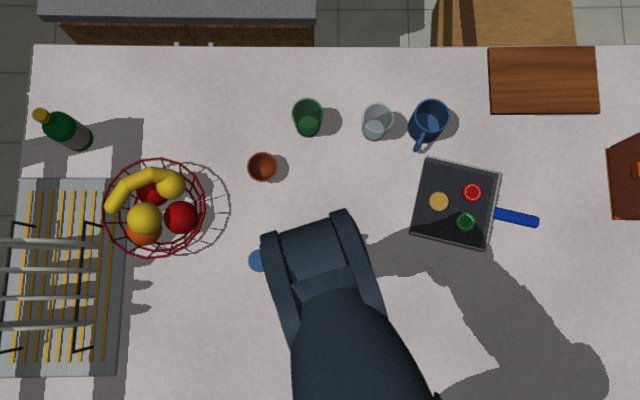

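The top view shows all three lids flat inside the tray: gold (439,202), red (472,192) and green (465,222). The visible crockery, jars and basket haven't moved, and the gripper is clear at tip height of about 0.10 m.

```bash
python3 -c "
from workcell import bot
print(bot.finish_job())"
```

```text
the job is handed in; nothing more can be done
None
```

All three lids were swept into the tray and lie flat, wholly inside it, and the job is handed in at about 19 s. Nothing else had visibly moved in the last picture, though the arm hid the salt pot and part of the egg cup there.

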